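# Stop the stirrer and open the clamped bottle

## Robot

A 6-joint arm with a two-finger parallel gripper is mounted at the origin on the work surface. World frame = base frame: x ahead of the robot, y to its left, z up, the work surface at z = 0. Lengths are in mm, angles in rad, forces in N, time in s.
With the tool pointing down it reaches from about 275 to 1000 mm from the base axis. Payload 8.4 kg.
Tool frame: the origin (TCP) lies between the finger pads; the fingertips stand 17 mm ahead of it and the grasp point (between the pads) lies 2 mm behind it; z points along the fingers, y is the line along which they close (so a half turn about z gives the same grasp; the last joint's range is limited). The gripper opens to 85 mm and grips with 20 to 120 N. Pads are 22 mm wide; open, the fingers measure 114 mm over their backs; the gripper's body (76 mm by 85 mm) begins 54 mm behind the grasp point. The pads swing forward as they close: fully open they stand 13 mm farther back than shut.
Start: joints at [-1.173, 0.353, 1.633, -0, 1.155, -0.002], TCP at [243.27, -575.715, 248.281] pointing down, gripper open.
Joint ranges: [-2.63, 2.63], [-0.92, 2.1], [0.06, 2.66], [-1.3, 4.44], [0, 2.69], [-3.02, 3.02]. Speed limits (rad/s): [2.22, 2.22, 2.79, 3.14, 3.14, 3.14].

## Interface

Orientations are given as a unit quaternion [x, y, z, w].
In Python, from workcell import env, grab_frame, camera_info gives the robot as it stands.
- The arm moves only by the tool servo_tool, never from a script. Its argument "deltas" is a list of rows, each an object with "slide": the shift along the tool's x, y, z in units of 50 mm (1.0 is 50 mm), a list of three; "dr": the turn, a rotation vector about the tool's x, y, z in units of 0.08 rad (1.0 is 0.08 rad), a list of three. In form: [{"slide": [dx, dy, dz], "dr": [wx, wy, wz]}, ...]. A call has 1 to 20 rows; each row shifts and turns the commanded pose from where the row before left it, along the tool's axes as they then stand; what a row does not reach is not made up. A row lasts 1/8 s, in which the tool goes at most 62.5 mm and 10.7 degrees, less where a joint would pass 70% of its speed; a pose out of reach is approached as far as the arm can. A call with a number of a shift or a turn outside -1 to 1 is refused whole. A call with a gripper value outside its range is refused whole. "hand" is the closure, from 0 (fully open) to 1 (shut), set as the call begins (left out, the last holds). The fingers move at their own pace and stop on an object; "newtons" is the grip in N (left out, the last holds). Time passes only in rows, so rows that do not move let the fingers close. It gives the time, the measured TCP pose, the force, the opening and the grip force at its end, in the units of the state.
- env.read_state(): the state, without advancing time (a new reading comes with each control period).
- grab_frame(name): name is "scene" or "top"; returns the picture (420x560x3 uint8, red, green, blue); there is no depth.
- camera_info(name): a dict with "fx", "fy", "cx", "cy" (pixels), "dist_coeffs" ([k1, k2, p1, p2, k3] as OpenCV has them; the pictures are not rectified), "R" (3x3) and "t" (3): a world point X has camera coordinates R X + t. Camera axes: x right, y down, z forward; pixel columns grow to the right and rows downward; lengths in mm; the calibration is good to about 2 mm. A picture is of the moment at which its call begins. camera_info takes no time and is no camera call.
- env.finish_job(): hands the job in; it is judged then, once.
The state is a dict: "clock": time; "qpos": joint angles; "qvel": joint speeds; "joint_efforts": joint torques, N m; "position": TCP position; "eef_rot": TCP orientation; "contact_force": force on the tool from outside, world axes, zero at the start; "moment": the same for the moment, N m; "width": finger opening in mm; "finger_force": force on a finger pad.
Only numpy, scipy, OpenCV 4.12 (cv2) and the standard library are available. Lean on these libraries where they do the work, as an engineer would, in place of code of your own. Each camera call takes 0.05 s, during which the arm holds its last target. There are 200 camera calls.

## Task

Switch the magnetic stirrer off with its red toggle lever (push it all the way over to the side it does not lean to), and only then unscrew the blue cap from the amber bottle clamped on the stirrer and lift it clear. Set the cap down, without dropping it, flat inside the white tray with its open side down, and let go of it; leave the stirrer off and do not disturb anything else on the bench.

Things in the scene. Friction and masses are not known exactly. Their poses are not given: they have to be found in the camera images.
- stirrer: white magnetic stirrer fixed to the bench, 220 (its x) x 150 (its y) mm, 62 mm high to its flat top; origin at the centre of its underside, z up. Its -x end, with a dial, faces the robot. The amber bottle stands clamped (cannot move or turn) in three steel claws, axis at x = +38 mm, y = 0. The toggle lever's pivot is at x = -75, y = 0, z = 84 mm.
- stir_switch (a joint): angle (rad) of the stirrer's toggle lever, which swings in the stirrer's y-z plane, 0 to 1.0. At 0 it leans 0.5 rad (29 degrees) to the stirrer's -y side: running. At 1.0 it leans 0.5 rad to the +y side, against its stop: off. It moves lightly (about 1.5 N at the ball) and stays where it is left.
- stir_switch_tip (a point): centre of the red ball, 26 mm in diameter, at the end of the toggle lever, 50 mm from its pivot. The lever's rod is 10 mm thick, its grey housing 50 mm (stirrer x) by 70 mm (stirrer y) and 25 mm high, on the stirrer's top.
- cap_center (a point): centre (half-way up) of the ribbed blue screw cap on the clamped bottle: 54 mm outer diameter, 30 mm tall, 40 g, open below, z axis up. Right-hand thread: it loosens counter-clockwise seen from above, rises 7 mm a turn (1.8 mm of play), lets go after about one and a half turns (10.5 mm of rise), turns easily and stays where it is left. The bottle's shoulder, 56 mm wide, is 5 mm below its rim.
- bottle_mouth (a point): centre of the upper lip of the clamped bottle, 162 mm above the bench; with the cap screwed home the cap's centre is 12 mm below this point. The threaded neck under the cap is 45 mm across its thread.
- tray_in (a point): centre of the inner floor of the shallow white tray that is fixed to the bench, 200 mm (its x) by 150 mm (its y) outside, walls 4 mm thick and 16 mm high, floor 4 mm above the bench. Its near half (-x) is empty.
- vial_center (a point): small clear glass vial with a black cap, 24 mm diameter, 50 mm tall, standing in a far corner of the tray (70 mm beyond the tray's centre along the tray's +x); loose; this point is its centre, 25 mm above its foot.
- beaker_center (a point): empty glass beaker, 70 mm across, 85 mm tall, standing behind the stirrer; loose; this point is its centre, 42 mm above its foot.
- spare_bottle_center (a point): a second amber bottle with a green cap, 56 mm diameter, 105 mm tall, loose on the bench behind the tray; not the one to open; loose; this point is its centre, 52 mm above its foot.
- tip_box_center (a point): light blue pipette-tip box, 120 x 85 x 70 mm; loose; this point is its centre, 35 mm above its foot.
- white_bottle_center (a point): white plastic bottle with a red cap, 60 mm diameter, 150 mm tall; loose; this point is its centre, 75 mm above its foot.
- flask_center (a point): conical glass flask, 80 mm across the foot, 110 mm tall; loose; this point is its centre, 55 mm above its foot.
- yellow_box_center (a point): yellow tip box, 90 x 90 x 42 mm; loose; this point is its centre, 21 mm above its foot.
- cap: the blue cap itself; origin on its axis at the lower rim, z up. Use cap_center for grasping.
Mind the look-alikes: they are no part of the job. What is meant by the cap is not brown or yellow, and is the larger of those in its own colour.

How it is judged:
By the outcome, as a careful person would: the job done as asked, in the order asked, and still so for the second after the job is handed in, with the robot touching nothing.
It also fails if it takes over 72 s, if anything falls off the work surface, if the arm or the gripper's body presses on something with over 40 N, if the wrist force passes 120 N, or if a joint passes its speed limit or range.

## Working session

There is one attempt and no reset: what is moved stays moved. The work goes in short steps, Python scripts to look and compute and a tool call to move; the robot and the scene stay as the last step left them, time stands still between calls to the robot, and variables do not carry over. Pictures are saved under pics/ and viewed, at most 10 in all, crops included, and the job is handed in when it is done.

Besides the shell and the picture viewer there is one more tool, called after ">>>" by a JSON object that holds its "fn" and its "kwargs". servo_tool: Moves the arm, as the interface text tells. Shifts and turns lie within -1 to 1; 1 stands for 50 mm of shift or 0.08 rad of turn. Its arguments: {"type":"object","properties":{"deltas":{"type":"array"},"hand":{"type":"number"},"newtons":{"type":"number"}},"required":["deltas"]}

```bash
ls; mkdir -p pics; python3 - <<'E'
from workcell import env, grab_frame, camera_info
import cv2
for n in ("scene","top"):
    f=grab_frame(n); cv2.imwrite(f"pics/{n}0.png",f[:,:,::-1]); print(n,camera_info(n))
print(env.read_state())
E
```

```text
pics
scene {'fx': 389.9618307968363, 'fy': 389.9618307968363, 'cx': 282.02177283215127, 'cy': 212.02564952035058, 'dist_coeffs': array([-0.08312306,  0.        ,  0.        ,  0.        ,  0.        ]), 'R': array([[ 0.79701444,  0.60394711,  0.0039853 ],
       [ 0.39295703, -0.51354241, -0.7627968 ],
       [-0.4586423 ,  0.60952611, -0.64662598]]), 't': array([-462.71418063, -138.69287152, 1339.89672577])}
top {'fx': 421.5358657142799, 'fy': 421.5358657142799, 'cx': 279.88350417684677, 'cy': 209.8584903766325, 'dist_coeffs': array([-0.10921436,  0.        ,  0.        ,  0.        ,  0.        ]), 'R': array([[-1.13942024e-02, -9.99935073e-01, -1.45490124e-04],
       [-9.84521493e-01,  1.12440138e-02, -1.74902838e-01],
       [ 1.74893118e-01, -1.84964018e-03, -9.84585688e-01]]), 't': array([  19.27546356,  589.75978076, 1300.76300913])}
{'clock': 0.1, 'qpos': array([-1.17338438e+00,  3.53594134e-01,  1.63405365e+00, -2.89474322e-06,
        1.15517406e+00, -2.43707630e-03]), 'qvel': array([ 1.05770999e-03, -9.94327845e-04, -1.58692478e-03, -1.70074558e-03,
       -4.75000090e-05,  1.42848663e-03]), 'joint_efforts': array([-6.28818943e-04, -6.06357837e+01, -3.42819822e+01, -1.23398886e-04,
        4.06810781e-03, -2.13547230e-05]), 'position': array([ 243.1245408 , -575.34501118,  247.62982318]), 'eef_rot': array([ 9.80081271e-01,  1.98595885e-01, -1.21885878e-04, -6.02391424e-04]), 'contact_force': array([ 0.42159963, -0.19904187, -0.21845762]), 'moment': array([0.03360974, 0.02187739, 0.0103845 ]), 'finger_force': 0.0, 'width': 86.07675921848121}
```

View pics/scene0.png

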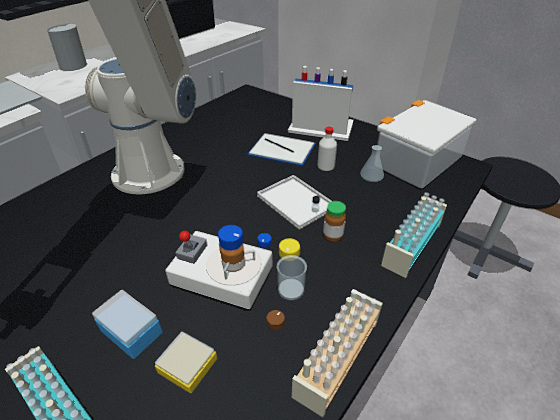

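View pics/top0.png

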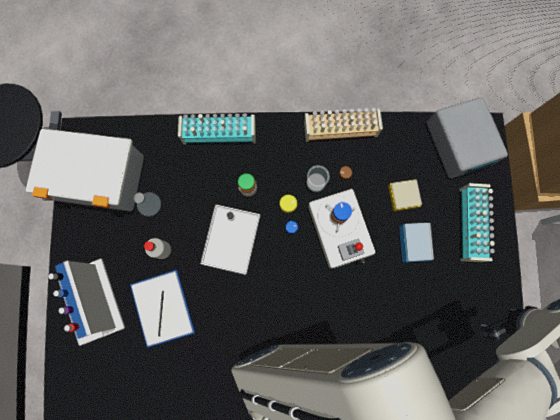

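The scene view shows the stirrer (225,268), its red ball (185,236), the bottle's blue cap (231,237), the tray (295,200) and the vial (316,204). In the top view the stirrer is at (342,230), the ball at (359,246), the bottle's cap at (342,211) and the tray at (231,239).

Cap candidates (top view): blue on the bottle (342,211), small blue (291,227), yellow (288,203) and brown (346,172). The bottle's cap is the one: blue, and the larger of the two blues. I'll confirm it in an enlarged crop.

```bash
python3 - <<'E'
import cv2, numpy as np
t=cv2.imread("pics/top0.png"); s=cv2.imread("pics/scene0.png")
a=cv2.resize(t[180:280,275:385],None,fx=5,fy=5,interpolation=cv2.INTER_CUBIC)[:, :]
b=cv2.resize(s[220:310,160:280],None,fx=5,fy=5,interpolation=cv2.INTER_CUBIC)
a=cv2.resize(a,(390,355)); b=cv2.resize(b,(400,300))
c=cv2.resize(t[195:285,190:270],(320,360) )
# layout 800x600 : left top crop 385x350(3.5x), right scene 400x300, below tray
im=np.zeros((600,800,3),np.uint8)
im[:350,:385]=cv2.resize(t[180:280,275:385],(385,350),interpolation=cv2.INTER_CUBIC)
im[:300,395:795]=cv2.resize(s[220:310,160:280],(400,300),interpolation=cv2.INTER_CUBIC)
im[310:600,395:653]=cv2.resize(t[195:285,190:270],(258,290),interpolation=cv2.INTER_CUBIC)
im[355:595,0:320]=cv2.resize(s[170:230,250:330],(320,240),interpolation=cv2.INTER_CUBIC)
cv2.imwrite("pics/crop1.png",im)
E
```

```text
(no output)
```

View pics/crop1.png

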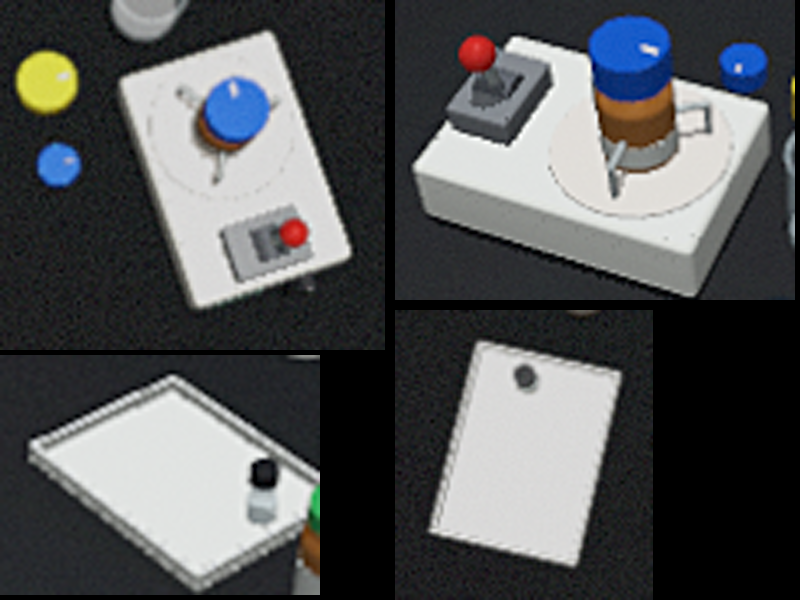

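The crop confirms it: the large blue cap sits on the clamped amber bottle, the small blue one lies on the bench at top view (291,227), and the ball leans to the image's right (the stirrer's -y side). Next I triangulate.

```bash
cat > h.py <<'E'
import cv2, numpy as np
from scipy.optimize import least_squares
from workcell import env, grab_frame, camera_info
C={n:camera_info(n) for n in("scene","top")}
def K(c): return np.array([[c['fx'],0,c['cx']],[0,c['fy'],c['cy']],[0,0,1.]])
def proj(n,X):
    c=C[n]; return cv2.projectPoints(np.atleast_2d(np.float64(X)),cv2.Rodrigues(c['R'])[0],c['t'],K(c),c['dist_coeffs'])[0][:,0]
def ray(n,uv):
    c=C[n]; p=cv2.undistortPoints(np.float64(uv).reshape(-1,1,2),K(c),c['dist_coeffs'])[:,0]
    d=np.c_[p,np.ones(len(p))]@c['R']; return -c['R'].T@c['t'],d
def atz(n,uv,z):
    o,d=ray(n,uv); return o+d*((z-o[2])/d[:,2])[:,None]
def tri(us,ut,x0=(550,-150,120)):
    r=least_squares(lambda X:np.r_[proj("scene",X)[0]-us,proj("top",X)[0]-ut],x0); return r.x,np.abs(r.fun).max()
def blob(img,lo,hi,box):
    x0,y0,x1,y1=box; h=cv2.cvtColor(img[y0:y1,x0:x1],cv2.COLOR_RGB2HSV)
    m=cv2.inRange(h,lo,hi); n,l,s,c=cv2.connectedComponentsWithStats(m); i=1+s[1:,4].argmax()
    return c[i]+[x0,y0],s[i]
BLUE=((105,120,50),(125,255,255)); RED=((0,150,80),(8,255,255))
E
python3 - <<'E'
from h import *
s=cv2.imread("pics/scene0.png")[:,:,::-1]; t=cv2.imread("pics/top0.png")[:,:,::-1]
cs,a=blob(s,*BLUE,(210,220,250,262)); ct,b=blob(t,*BLUE,(325,195,360,225))
print(cs,ct,a,b,"cap",tri(cs,ct))
cs,a=blob(s,*RED,(175,225,195,250)); ct,b=blob(t,*RED,(348,235,370,260))
print(cs,ct,a,b,"ball",tri(cs,ct))
q=np.array([[120,77],[270,32],[352,255],[195,307]])/3.5+[275,180]
p=atz("top",q,62)[:,:2]; print("stirrer",p.round(),p.mean(0),[np.linalg.norm(p[i]-p[i-1]).round() for i in range(4)])
def fit(p,L,W):  # corners order: (+x,+y),(+x,-y),(-x,-y),(-x,+y)
    m=np.array([[L,W],[L,-W],[-L,-W],[-L,W]])/2
    r=least_squares(lambda v:((m@np.array([[np.cos(v[2]),np.sin(v[2])],[-np.sin(v[2]),np.cos(v[2])]])+v[:2])-p).ravel(),[*p.mean(0),0])
    return r.x,r.fun.round(1)
v,f=fit(p,220,150); print(v,f)
c,sn=np.cos(v[2]),np.sin(v[2]); T=lambda x,y:(v[0]+c*x-sn*y,v[1]+sn*x+c*y)
print("axis",T(38,0),"pivot",T(-75,0),"tip0",T(-75,-50*np.sin(.5)),84+50*np.cos(.5))
q=(np.array([[478,341],[622,373],[577,566],[430,531]])-[395,310])/3.224+[190,195]
p=atz("top",q,16)[:,:2]; v,f=fit(p,200,150); print("tray",v,f)
E
```

```text
[230.30508475 236.74952919] [342.02777778 211.42857143] [  8   4  26  26 531] [  8   7  19  19 252] cap (array([ 564.77668938, -172.46640152,  152.25346785]), np.float64(0.18762043027101072))
[184.15053763 235.53763441] [358.63636364 246.09090909] [ 4  6 11 10 93] [ 7  8  8  7 44] ball (array([ 462.17947449, -221.88742569,  133.72700305]), np.float64(0.39039822852930683))
stirrer [[ 613.  -82.]
 [ 653. -221.]
 [ 447. -287.]
 [ 403. -144.]] [ 529.03510769 -183.51120917] [np.float64(219.0), np.float64(145.0), np.float64(216.0), np.float64(150.0)]
[ 5.29035108e+02 -1.83511209e+02  2.96850835e-01] [-0.3  2.1  2.8 -1.9 -1.4 -0.2 -1.1 -0. ]
axis (np.float64(565.3730786000826), np.float64(-172.39582029660653)) pivot (np.float64(457.31542825310623), np.float64(-205.44947669783681)) tip0 (np.float64(464.3272720685921), np.float64(-228.3723073252279)) 127.87912809451863
tray [ 5.01728203e+02  1.73619272e+02 -2.32946296e-01] [-0.1 -1.2  0.3  0.8  0.6  1.2 -0.8 -0.9]
```

Checks against the given sizes: the cap comes out at z 152 (must be 150) and the stirrer at 219x150 mm. The fitted bottle axis (565,-172) agrees with the triangulated cap. I close the fingers and turn the wrist so the tool's -x points along the stirrer's +y (yaw -1.273), which also winds the last joint up for unscrewing.

>>> {"fn": "servo_tool", "kwargs": {"deltas": [{"slide":[0,0,0],"dr":[0,0,1]},{"slide":[0,0,0],"dr":[0,0,1]},{"slide":[0,0,0],"dr":[0,0,1]},{"slide":[0,0,0],"dr":[0,0,1]},{"slide":[0,0,0],"dr":[0,0,1]},{"slide":[0,0,0],"dr":[0,0,1]},{"slide":[0,0,0],"dr":[0,0,1]},{"slide":[0,0,0],"dr":[0,0,1]},{"slide":[0,0,0],"dr":[0,0,1]},{"slide":[0,0,0],"dr":[0,0,1]},{"slide":[0,0,0],"dr":[0,0,1]},{"slide":[0,0,0],"dr":[0,0,1]},{"slide":[0,0,0],"dr":[0,0,1]},{"slide":[0,0,0],"dr":[0,0,1]},{"slide":[0,0,0],"dr":[0,0,1]},{"slide":[0,0,0],"dr":[0,0,1]},{"slide":[0,0,0],"dr":[0,0,1]},{"slide":[0,0,0],"dr":[0,0,1]},{"slide":[0,0,0],"dr":[0,0,1]},{"slide":[0,0,0],"dr":[0,0,1]}], "hand": 1, "newtons": 40}}

```text
clock: 2.6
position: [243.1, -575.4, 247.9]
eef_rot: [0.825, -0.566, -0.0, -0.0]
contact_force: [-0.1, 0.3, -0.2]
width: 0.3
finger_force: 0.0
```

```bash
cat > go.py <<'E'
# usage: go.py x y z [yaw]: shift in tool units (50 mm) and turn (0.08 rad) to the target
import sys, numpy as np
from scipy.spatial.transform import Rotation as R
from workcell import env
s=env.read_state(); r=R.from_quat(s["eef_rot"]); M=r.as_matrix(); yaw=np.arctan2(M[1,0],M[0,0])
a=[float(v) for v in sys.argv[1:]]
print("t",round(s["clock"],2),"pos",s["position"].round(1),"yaw",yaw.round(3),"tilt",M[:2,2].round(4),"q1,q6",s["qpos"][[0,5]].round(3),"F",s["contact_force"].round(1),"w",round(s["width"],1),"ff",round(s["finger_force"],1))
if a:
    print("slide",(M.T@(np.array(a[:3])-s["position"])/50).round(3))
    if len(a)>3:
        T=R.from_euler("z",a[3])*R.from_euler("x",np.pi); print("dr",((r.inv()*T).as_rotvec()/.08).round(3))
E
python3 go.py 479.2 -277.1 200 -1.273
```

```text
t 2.6 pos [ 243.1 -575.4  247.9] yaw -1.203 tilt [-0.0004  0.0008] q1,q6 [-1.173  1.6  ] F [-0.1  0.3 -0.2] w 0.3 ff 0.0
slide [-3.868 -6.552  0.96 ]
dr [0.001 0.01  0.877]
```

>>> {"fn": "servo_tool", "kwargs": {"deltas": [{"slide":[-0.322,-0.546,0.08],"dr":[0,0,0]},{"slide":[-0.322,-0.546,0.08],"dr":[0,0,0]},{"slide":[-0.322,-0.546,0.08],"dr":[0,0,0]},{"slide":[-0.322,-0.546,0.08],"dr":[0,0,0]},{"slide":[-0.322,-0.546,0.08],"dr":[0,0,0]},{"slide":[-0.322,-0.546,0.08],"dr":[0,0,0]},{"slide":[-0.322,-0.546,0.08],"dr":[0,0,0]},{"slide":[-0.322,-0.546,0.08],"dr":[0,0,0]},{"slide":[-0.322,-0.546,0.08],"dr":[0,0,0]},{"slide":[-0.322,-0.546,0.08],"dr":[0,0,0]},{"slide":[-0.322,-0.546,0.08],"dr":[0,0,0]},{"slide":[-0.322,-0.546,0.08],"dr":[0,0,0]},{"slide":[0,0,0.4],"dr":[0,0,0.88]},{"slide":[0,0,0.4],"dr":[0,0,0]},{"slide":[0,0,0.4],"dr":[0,0,0]}]}}

```text
clock: 4.47
position: [478.5, -276.7, 139.4]
eef_rot: [0.805, -0.593, -0.0, 0.0]
contact_force: [-0.3, -0.2, 0.1]
width: 0.2
finger_force: 0.0
```

```bash
python3 go.py 479.2 -277.1 135 -1.273; python3 -c "
from h import *
s=grab_frame('scene'); t=grab_frame('top')
im=np.zeros((600,800,3),np.uint8)
im[:480,:400]=cv2.resize(s[190:310,150:250],(400,480),interpolation=cv2.INTER_CUBIC)
im[:480,400:]=cv2.resize(t[180:300,310:410],(400,480),interpolation=cv2.INTER_CUBIC)
cv2.imwrite('pics/push0.png',im[:480,:,::-1])"
```

```text
t 4.47 pos [ 478.5 -276.7  139.4] yaw -1.27 tilt [-0.0004  0.0002] q1,q6 [-0.527  2.314] F [-0.3 -0.2  0.1] w 0.2 ff 0.0
slide [ 0.011 -0.01   0.089]
dr [0.004 0.004 0.034]
```

View pics/push0.png

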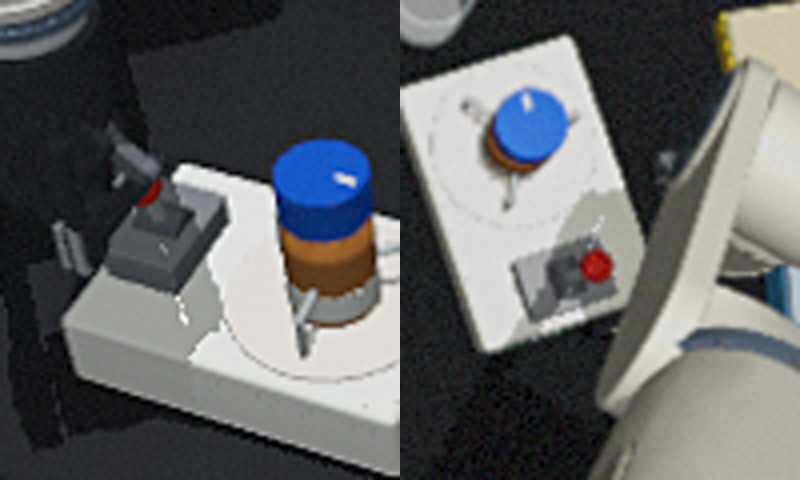

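The closed fingers stand on the ball's -y side (ball at about (150,190) in the left panel, fingers at about (130,155) to its left). I push along tool -x.

>>> {"fn": "servo_tool", "kwargs": {"deltas": [{"slide":[-0.2,0,0.09],"dr":[0,0,0]},{"slide":[-0.2,0,0],"dr":[0,0,0]},{"slide":[-0.2,0,0],"dr":[0,0,0]},{"slide":[-0.2,0,0],"dr":[0,0,0]},{"slide":[-0.2,0,0],"dr":[0,0,0]},{"slide":[-0.2,0,0],"dr":[0,0,0]},{"slide":[-0.2,0,0],"dr":[0,0,0]},{"slide":[0,0,0],"dr":[0,0,0]}]}}

```text
clock: 5.58
position: [457.3, -209.2, 135.6]
eef_rot: [0.805, -0.593, -0.001, 0.0]
contact_force: [0.6, -0.1, 0.8]
width: 0.0
finger_force: 0.0
```

```bash
python3 go.py 457.3 -205.4 135 -1.273
```

```text
t 5.58 pos [ 457.3 -209.2  135.6] yaw -1.27 tilt [-0.0011  0.0007] q1,q6 [-0.432  2.409] F [ 0.6 -0.1  0.8] w 0.0 ff 0.0
slide [-0.072 -0.022  0.011]
dr [0.011 0.013 0.038]
```

>>> {"fn": "servo_tool", "kwargs": {"deltas": [{"slide":[-0.06,0,0],"dr":[0,0,0]},{"slide":[-0.06,0,0],"dr":[0,0,0]},{"slide":[0,0,0],"dr":[0,0,0]}]}}

```text
clock: 5.95
position: [456.4, -205.2, 135.7]
eef_rot: [0.805, -0.593, 0.001, 0.0]
contact_force: [0.4, -6.9, -3.7]
width: 0.1
finger_force: 3.0
```

```bash
python3 go.py 457.3 -205.4 135; python3 -c "
from h import *
s=grab_frame('scene')[190:310,150:270]
cv2.imwrite('pics/push1.png',cv2.resize(s,(480,480),interpolation=cv2.INTER_CUBIC)[:,:,::-1])"
```

```text
t 5.95 pos [ 456.4 -205.2  135.7] yaw -1.27 tilt [ 0.0007 -0.0017] q1,q6 [-0.425  2.417] F [ 0.4 -6.9 -3.7] w 0.1 ff 3.0
slide [ 0.008 -0.016  0.015]
```

View pics/push1.png

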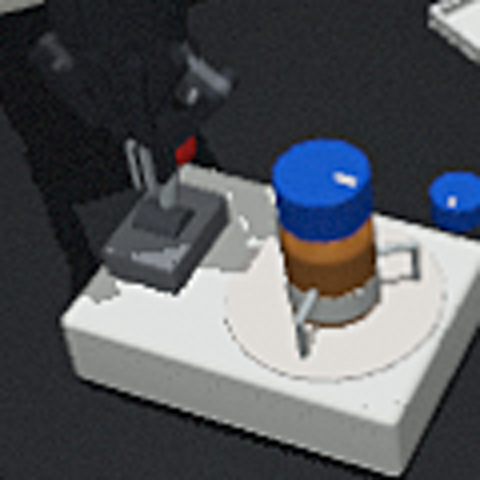

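The lever now leans right (ball at (185,150), fingers left of it) and the force has reached 7 N, so it is probably near its stop. I press 2 mm more to confirm, then back off, rise and open.

>>> {"fn": "servo_tool", "kwargs": {"deltas": [{"slide":[-0.05,0,0],"dr":[0,0,0]},{"slide":[0,0,0],"dr":[0,0,0]}]}}

```text
clock: 6.25
position: [456.4, -204.8, 135.9]
eef_rot: [0.805, -0.593, 0.002, 0.001]
contact_force: [1.4, -17.7, -8.1]
width: -0.3
finger_force: 8.6
```

```bash
python3 go.py 457.3 -205.4 135
```

```text
t 6.25 pos [ 456.4 -204.8  135.9] yaw -1.269 tilt [ 0.0024 -0.0052] q1,q6 [-0.422  2.421] F [  1.4 -17.7  -8.1] w -0.3 ff 8.6
slide [ 0.016 -0.013  0.018]
```

The force rises without motion, so the lever is against its stop. Back off and rise.

>>> {"fn": "servo_tool", "kwargs": {"deltas": [{"slide":[0.2,0,0],"dr":[0,0,0]},{"slide":[0.4,0,0],"dr":[0,0,0]},{"slide":[0,0,-0.6],"dr":[0,0,0]},{"slide":[0,0,-0.8],"dr":[0,0,0]},{"slide":[0,0,-0.6],"dr":[0,0,0]}]}}

```text
clock: 6.88
position: [464.8, -231.6, 237.4]
eef_rot: [0.805, -0.594, 0.0, -0.0]
contact_force: [0.0, -0.6, -0.5]
width: 0.1
finger_force: 0.0
```

```bash
python3 go.py 565 -172.4 235 -1.62
```

```text
t 6.88 pos [ 464.8 -231.6  237.4] yaw -1.271 tilt [ 0.0008 -0.0002] q1,q6 [-0.465  2.376] F [ 0.  -0.6 -0.5] w 0.1 ff 0.0
slide [-0.539 -2.264  0.049]
dr [-1.000e-02 -4.000e-03  4.362e+00]
```

>>> {"fn": "servo_tool", "kwargs": {"deltas": [{"slide":[-0.108,-0.453,0],"dr":[0,0,0]},{"slide":[-0.108,-0.453,0],"dr":[0,0,0]},{"slide":[-0.108,-0.453,0],"dr":[0,0,0]},{"slide":[-0.108,-0.453,0],"dr":[0,0,0]},{"slide":[-0.108,-0.453,0],"dr":[0,0,0]},{"slide":[0,0,0],"dr":[0,0,1]},{"slide":[0,0,0],"dr":[0,0,1]},{"slide":[0,0,0],"dr":[0,0,1]},{"slide":[0,0,0],"dr":[0,0,1]},{"slide":[0,0,0],"dr":[0,0,0.35]},{"slide":[0,0,0],"dr":[0,0,0]}], "hand": 0}}

```text
clock: 8.25
position: [564.9, -171.1, 235.6]
eef_rot: [-0.69, 0.723, 0.0, -0.0]
contact_force: [0.3, -0.2, -1.2]
width: 85.3
finger_force: 0.0
```

```bash
python3 go.py 565 -172.4 152 -1.62;  python3 -c "
from h import *
s=grab_frame('scene')[170:310,140:280];t=grab_frame('top')[160:300,290:430]
im=np.hstack([cv2.resize(i,(400,400),interpolation=cv2.INTER_CUBIC) for i in (s,t)])
cv2.imwrite('pics/pre.png',im[:,:,::-1])"
```

```text
t 8.25 pos [ 564.9 -171.1  235.6] yaw -1.617 tilt [-0.0003  0.0001] q1,q6 [-0.297  2.891] F [ 0.3 -0.2 -1.2] w 85.3 ff 0.0
slide [ 0.027 -0.005  1.672]
dr [0.003 0.001 0.034]
```

View pics/pre.png

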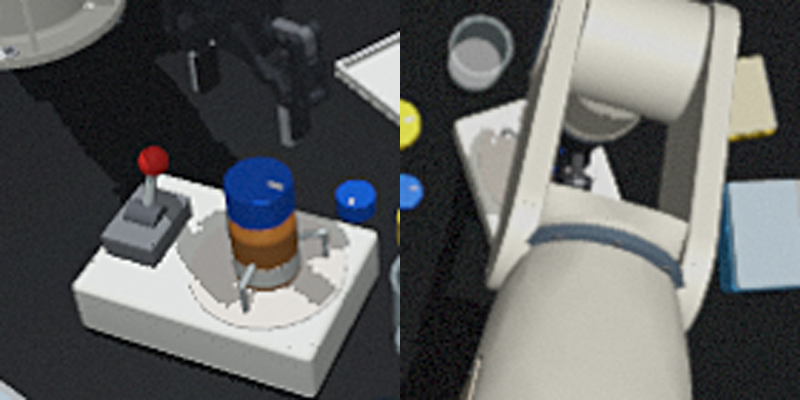

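The ball now stands at scene pixel ~(193,226), leaning to the other side, and the open fingers straddle the cap from above. I check that pixel against the off position while descending.

```bash
python3 -c "
from h import *
print([proj('scene',[457.3-.2926*50*np.sin(a),-205.4+.9562*50*np.sin(a),84+50*np.cos(a)]).round(1) for a in (-.5,.3,.4,.5)])
print(blob(cv2.cvtColor(cv2.cvtColor(grab_frame('scene'),cv2.COLOR_RGB2BGR),cv2.COLOR_BGR2RGB),*RED,(175,210,215,250)))"
```

```text
[array([[183.5, 239.2]]), array([[191.6, 227.5]]), array([[192.7, 226.8]]), array([[193.8, 226.2]])]
(array([193.01315789, 225.57894737]), array([13, 11, 11, 10, 76], dtype=int32))
```

>>> {"fn": "servo_tool", "kwargs": {"deltas": [{"slide":[0.02,0,0.5],"dr":[0,0,0]},{"slide":[0,0,0.6],"dr":[0,0,0]},{"slide":[0,0,0.4],"dr":[0,0,0]},{"slide":[0,0,0.16],"dr":[0,0,0]},{"slide":[0,0,0],"dr":[0,0,0]}]}}

```text
clock: 9.02
position: [564.4, -172.4, 152.7]
eef_rot: [-0.69, 0.724, 0.0, -0.0]
contact_force: [-0.7, 0.3, -0.1]
width: 85.1
finger_force: 0.0
```

The ball at (193.0,225.6) fits the full off position (193.8,226.2). Now grip the cap.

>>> {"fn": "servo_tool", "kwargs": {"deltas": [{"slide":[0,0,0],"dr":[0,0,0]},{"slide":[0,0,0],"dr":[0,0,0]},{"slide":[0,0,0],"dr":[0,0,0]},{"slide":[0,0,0],"dr":[0,0,0]}], "hand": 1, "newtons": 40}}

```text
clock: 9.52
position: [565.2, -172.6, 154.1]
eef_rot: [-0.69, 0.724, -0.001, 0.001]
contact_force: [-1.2, 0.6, 6.0]
width: 53.6
finger_force: 41.1
```

```bash
python3 go.py 565 -172.4 152
```

```text
t 9.53 pos [ 565.2 -172.6  154.1] yaw -1.619 tilt [ 0.002  -0.0005] q1,q6 [-0.299  2.89 ] F [-1.2  0.6  6. ] w 53.6 ff 41.1
slide [-0.003  0.004  0.042]
```

The grip is good (53.6 mm, 41 N). Unscrew counter-clockwise (tool -z turns), rising 0.09 mm a row.

>>> {"fn": "servo_tool", "kwargs": {"deltas": [{"slide":[0,0,-0.015],"dr":[0,0,-1]},{"slide":[0,0,-0.0018],"dr":[0,0,-1]},{"slide":[0,0,-0.0018],"dr":[0,0,-1]},{"slide":[0,0,-0.0018],"dr":[0,0,-1]},{"slide":[0,0,-0.0018],"dr":[0,0,-1]},{"slide":[0,0,-0.0018],"dr":[0,0,-1]},{"slide":[0,0,-0.0018],"dr":[0,0,-1]},{"slide":[0,0,-0.0018],"dr":[0,0,-1]},{"slide":[0,0,-0.0018],"dr":[0,0,-1]},{"slide":[0,0,-0.0018],"dr":[0,0,-1]},{"slide":[0,0,-0.0018],"dr":[0,0,-1]},{"slide":[0,0,-0.0018],"dr":[0,0,-1]},{"slide":[0,0,-0.0018],"dr":[0,0,-1]},{"slide":[0,0,-0.0018],"dr":[0,0,-1]},{"slide":[0,0,-0.0018],"dr":[0,0,-1]},{"slide":[0,0,-0.0018],"dr":[0,0,-1]},{"slide":[0,0,-0.0018],"dr":[0,0,-1]},{"slide":[0,0,-0.0018],"dr":[0,0,-1]},{"slide":[0,0,-0.0018],"dr":[0,0,-1]},{"slide":[0,0,-0.0018],"dr":[0,0,-1]}]}}

```text
clock: 12.02
position: [566.0, -172.4, 156.2]
eef_rot: [1.0, -0.008, 0.002, 0.0]
contact_force: [3.9, 1.5, -0.6]
width: 53.1
finger_force: 42.0
```

```bash
python3 go.py
```

```text
t 12.03 pos [ 566.  -172.4  156.2] yaw -0.016 tilt [ 0.0036 -0.0003] q1,q6 [-0.299  1.288] F [ 3.9  1.5 -0.6] w 53.1 ff 42.0
```

>>> {"fn": "servo_tool", "kwargs": {"deltas": [{"slide":[0,0,-0.0018],"dr":[0,0,-1]},{"slide":[0,0,-0.0018],"dr":[0,0,-1]},{"slide":[0,0,-0.0018],"dr":[0,0,-1]},{"slide":[0,0,-0.0018],"dr":[0,0,-1]},{"slide":[0,0,-0.0018],"dr":[0,0,-1]},{"slide":[0,0,-0.0018],"dr":[0,0,-1]},{"slide":[0,0,-0.0018],"dr":[0,0,-1]},{"slide":[0,0,-0.0018],"dr":[0,0,-1]},{"slide":[0,0,-0.0018],"dr":[0,0,-1]},{"slide":[0,0,-0.0018],"dr":[0,0,-1]},{"slide":[0,0,-0.0018],"dr":[0,0,-1]},{"slide":[0,0,-0.0018],"dr":[0,0,-1]},{"slide":[0,0,-0.0018],"dr":[0,0,-1]},{"slide":[0,0,-0.0018],"dr":[0,0,-1]},{"slide":[0,0,-0.0018],"dr":[0,0,-1]},{"slide":[0,0,-0.0018],"dr":[0,0,-1]},{"slide":[0,0,-0.0018],"dr":[0,0,-1]},{"slide":[0,0,-0.0018],"dr":[0,0,-1]},{"slide":[0,0,-0.0018],"dr":[0,0,-1]},{"slide":[0,0,-0.0018],"dr":[0,0,-1]}]}}

```text
clock: 14.52
position: [565.5, -172.0, 157.8]
eef_rot: [0.702, 0.712, 0.001, 0.001]
contact_force: [2.2, 2.2, -0.1]
width: 53.5
finger_force: 42.0
```

```bash
python3 go.py 565.3 -172.4 158
```

```text
t 14.53 pos [ 565.5 -172.   157.8] yaw 1.584 tilt [0.0023 0.0004] q1,q6 [-0.298 -0.312] F [ 2.2  2.2 -0.1] w 53.5 ff 42.0
slide [-0.008 -0.004 -0.005]
```

>>> {"fn": "servo_tool", "kwargs": {"deltas": [{"slide":[0,0,-0.0018],"dr":[0,0,-1]},{"slide":[0,0,-0.0018],"dr":[0,0,-1]},{"slide":[0,0,-0.0018],"dr":[0,0,-1]},{"slide":[0,0,-0.0018],"dr":[0,0,-1]},{"slide":[0,0,-0.0018],"dr":[0,0,-1]},{"slide":[0,0,-0.0018],"dr":[0,0,-1]},{"slide":[0,0,-0.0018],"dr":[0,0,-1]},{"slide":[0,0,-0.0018],"dr":[0,0,-1]},{"slide":[0,0,-0.0018],"dr":[0,0,-1]},{"slide":[0,0,-0.0018],"dr":[0,0,-1]},{"slide":[0,0,-0.0018],"dr":[0,0,-1]},{"slide":[0,0,-0.0018],"dr":[0,0,-1]},{"slide":[0,0,-0.0018],"dr":[0,0,-1]},{"slide":[0,0,-0.0018],"dr":[0,0,-1]},{"slide":[0,0,-0.0018],"dr":[0,0,-1]},{"slide":[0,0,-0.0018],"dr":[0,0,-1]},{"slide":[0,0,-0.0018],"dr":[0,0,-1]},{"slide":[0,0,-0.0018],"dr":[0,0,-1]},{"slide":[0,0,-0.0018],"dr":[0,0,-1]},{"slide":[0,0,-0.0018],"dr":[0,0,-1]}]}}

```text
clock: 17.02
position: [564.6, -172.4, 159.3]
eef_rot: [-0.021, 1.0, -0.0, 0.0]
contact_force: [-0.5, -0.4, -0.8]
width: 53.5
finger_force: 42.1
```

>>> {"fn": "servo_tool", "kwargs": {"deltas": [{"slide":[0,0,-0.0018],"dr":[0,0,-1]},{"slide":[0,0,-0.0018],"dr":[0,0,-1]},{"slide":[0,0,-0.0018],"dr":[0,0,-1]},{"slide":[0,0,-0.0018],"dr":[0,0,-1]},{"slide":[0,0,-0.0018],"dr":[0,0,-1]},{"slide":[0,0,-0.0018],"dr":[0,0,-1]},{"slide":[0,0,-0.0018],"dr":[0,0,-1]},{"slide":[0,0,-0.0018],"dr":[0,0,-1]},{"slide":[0,0,-0.0018],"dr":[0,0,-1]},{"slide":[0,0,-0.0018],"dr":[0,0,-1]},{"slide":[0,0,-0.0018],"dr":[0,0,-1]},{"slide":[0,0,-0.0018],"dr":[0,0,-1]}]}}

```text
clock: 18.52
position: [564.8, -172.5, 160.4]
eef_rot: [-0.48, 0.877, -0.0, 0.0]
contact_force: [0.2, -1.1, -0.5]
width: 53.6
finger_force: 42.1
```

```bash
python3 go.py 565.3 -172.4 158
```

```text
t 18.52 pos [ 564.8 -172.5  160.4] yaw -2.139 tilt [ 0.001  -0.0004] q1,q6 [-0.299 -2.872] F [ 0.2 -1.1 -0.5] w 53.6 ff 42.1
slide [-0.008 -0.007  0.049]
```

The first stroke turned 5.76 rad. Release, wind back 4.3 rad and regrip.

>>> {"fn": "servo_tool", "kwargs": {"deltas": [{"slide":[0,0,0],"dr":[0,0,0]},{"slide":[0,0,0],"dr":[0,0,0]},{"slide":[0,0,0],"dr":[0,0,0]},{"slide":[0,0,0],"dr":[0,0,1]},{"slide":[0,0,0],"dr":[0,0,1]},{"slide":[0,0,0],"dr":[0,0,1]},{"slide":[0,0,0],"dr":[0,0,1]},{"slide":[0,0,0],"dr":[0,0,1]},{"slide":[0,0,0],"dr":[0,0,1]},{"slide":[0,0,0],"dr":[0,0,1]},{"slide":[0,0,0],"dr":[0,0,1]},{"slide":[0,0,0],"dr":[0,0,1]},{"slide":[0,0,0],"dr":[0,0,1]},{"slide":[0,0,0],"dr":[0,0,1]},{"slide":[0,0,0],"dr":[0,0,1]},{"slide":[0,0,0],"dr":[0,0,1]},{"slide":[0,0,0],"dr":[0,0,1]},{"slide":[0,0,0],"dr":[0,0,1]},{"slide":[0,0,0],"dr":[0,0,1]},{"slide":[0,0,0],"dr":[0,0,1]}], "hand": 0.2}}

```text
clock: 21.02
position: [564.5, -172.3, 159.9]
eef_rot: [0.181, 0.984, 0.0, 0.0]
contact_force: [0.3, 0.0, -0.1]
width: 68.4
finger_force: 0.0
```

```bash
python3 go.py 565.3 -172.4 160.5
```

```text
t 21.02 pos [ 564.5 -172.3  159.9] yaw 2.778 tilt [0. 0.] q1,q6 [-0.299 -1.506] F [ 0.3  0.  -0.1] w 68.4 ff 0.0
slide [-0.016  0.005 -0.011]
```

>>> {"fn": "servo_tool", "kwargs": {"deltas": [{"slide":[0,0,0],"dr":[0,0,1]},{"slide":[0,0,0],"dr":[0,0,1]},{"slide":[0,0,0],"dr":[0,0,1]},{"slide":[0,0,0],"dr":[0,0,1]},{"slide":[0,0,0],"dr":[0,0,1]},{"slide":[0,0,0],"dr":[0,0,1]},{"slide":[0,0,0],"dr":[0,0,1]},{"slide":[0,0,0],"dr":[0,0,1]},{"slide":[0,0,0],"dr":[0,0,1]},{"slide":[0,0,0],"dr":[0,0,1]},{"slide":[0,0,0],"dr":[0,0,1]},{"slide":[0,0,0],"dr":[0,0,1]},{"slide":[0,0,0],"dr":[0,0,1]},{"slide":[0,0,0],"dr":[0,0,1]},{"slide":[0,0,0],"dr":[0,0,1]},{"slide":[0,0,0],"dr":[0,0,1]},{"slide":[0,0,0],"dr":[0,0,1]},{"slide":[0,0,0],"dr":[0,0,1]},{"slide":[0,0,0],"dr":[0,0,1]},{"slide":[0,0,0],"dr":[0,0,1]}]}}

```text
clock: 23.52
position: [564.5, -172.4, 159.9]
eef_rot: [0.831, 0.556, 0.0, -0.0]
contact_force: [-0.4, 0.4, -0.5]
width: 68.5
finger_force: 0.0
```

>>> {"fn": "servo_tool", "kwargs": {"deltas": [{"slide":[0,0,0],"dr":[0,0,1]},{"slide":[0,0,0],"dr":[0,0,1]},{"slide":[0,0,0],"dr":[0,0,1]},{"slide":[0,0,0],"dr":[0,0,1]},{"slide":[0,0,0],"dr":[0,0,1]},{"slide":[0,0,0],"dr":[0,0,1]},{"slide":[0,0,0],"dr":[0,0,1]},{"slide":[0,0,0],"dr":[0,0,1]},{"slide":[0,0,0],"dr":[0,0,1]},{"slide":[0,0,0],"dr":[0,0,1]},{"slide":[0,0,0],"dr":[0,0,1]},{"slide":[0,0,0],"dr":[0,0,1]},{"slide":[0,0,0],"dr":[0,0,1]},{"slide":[0,0,0],"dr":[0,0,1]},{"slide":[0,0,0],"dr":[0,0,1]},{"slide":[0,0,0],"dr":[0,0,1]},{"slide":[0,0,0],"dr":[0,0,1]}]}}

```text
clock: 25.65
position: [564.5, -172.4, 159.9]
eef_rot: [0.996, -0.091, -0.0, -0.0]
contact_force: [0.1, 0.6, -0.3]
width: 68.3
finger_force: 0.0
```

```bash
python3 go.py 565.1 -172.4 160.5
```

```text
t 25.65 pos [ 564.5 -172.4  159.9] yaw -0.182 tilt [-0.0001  0.    ] q1,q6 [-0.299  1.454] F [ 0.1  0.6 -0.3] w 68.3 ff 0.0
slide [ 0.013 -0.002 -0.012]
```

>>> {"fn": "servo_tool", "kwargs": {"deltas": [{"slide":[0.01,0,0],"dr":[0,0,0]},{"slide":[0,0,0],"dr":[0,0,0]},{"slide":[0,0,0],"dr":[0,0,0]}], "hand": 1, "newtons": 40}}

```text
clock: 26.02
position: [565.3, -172.5, 160.2]
eef_rot: [0.996, -0.089, 0.0, 0.0]
contact_force: [0.6, -0.7, 3.7]
width: 53.1
finger_force: 41.4
```

```bash
python3 go.py 565.1 -172.4 160.5
```

```text
t 26.02 pos [ 565.3 -172.5  160.2] yaw -0.178 tilt [ 0.0007 -0.0002] q1,q6 [-0.299  1.45 ] F [ 0.6 -0.7  3.7] w 53.1 ff 41.4
slide [-0.004 -0.002 -0.005]
```

>>> {"fn": "servo_tool", "kwargs": {"deltas": [{"slide":[0,0,-0.008],"dr":[0,0,-1]},{"slide":[0,0,-0.0018],"dr":[0,0,-1]},{"slide":[0,0,-0.0018],"dr":[0,0,-1]},{"slide":[0,0,-0.0018],"dr":[0,0,-1]},{"slide":[0,0,-0.0018],"dr":[0,0,-1]},{"slide":[0,0,-0.0018],"dr":[0,0,-1]},{"slide":[0,0,-0.0018],"dr":[0,0,-1]},{"slide":[0,0,-0.0018],"dr":[0,0,-1]},{"slide":[0,0,-0.0018],"dr":[0,0,-1]},{"slide":[0,0,-0.0018],"dr":[0,0,-1]},{"slide":[0,0,-0.0018],"dr":[0,0,-1]},{"slide":[0,0,-0.0018],"dr":[0,0,-1]},{"slide":[0,0,-0.0018],"dr":[0,0,-1]},{"slide":[0,0,-0.0018],"dr":[0,0,-1]},{"slide":[0,0,-0.0018],"dr":[0,0,-1]},{"slide":[0,0,-0.0018],"dr":[0,0,-1]},{"slide":[0,0,-0.0018],"dr":[0,0,-1]},{"slide":[0,0,-0.0018],"dr":[0,0,-1]},{"slide":[0,0,-0.0018],"dr":[0,0,-1]},{"slide":[0,0,-0.0018],"dr":[0,0,-1]}]}}

```text
clock: 28.52
position: [565.1, -172.5, 162.1]
eef_rot: [0.757, 0.654, 0.0, 0.0]
contact_force: [0.5, -0.2, 2.2]
width: 53.0
finger_force: 41.7
```

>>> {"fn": "servo_tool", "kwargs": {"deltas": [{"slide":[0,0,-0.0018],"dr":[0,0,-1]},{"slide":[0,0,-0.0018],"dr":[0,0,-1]},{"slide":[0,0,-0.0018],"dr":[0,0,-1]},{"slide":[0,0,-0.0018],"dr":[0,0,-1]},{"slide":[0,0,-0.0018],"dr":[0,0,-1]},{"slide":[0,0,-0.0018],"dr":[0,0,-1]},{"slide":[0,0,-0.0018],"dr":[0,0,-1]},{"slide":[0,0,-0.0018],"dr":[0,0,-1]},{"slide":[0,0,-0.0018],"dr":[0,0,-1]},{"slide":[0,0,-0.0018],"dr":[0,0,-1]},{"slide":[0,0,-0.0018],"dr":[0,0,-1]},{"slide":[0,0,-0.0018],"dr":[0,0,-1]},{"slide":[0,0,-0.0018],"dr":[0,0,-1]},{"slide":[0,0,-0.0018],"dr":[0,0,-1]},{"slide":[0,0,-0.0018],"dr":[0,0,-1]},{"slide":[0,0,-0.0018],"dr":[0,0,-1]},{"slide":[0,0,-0.0018],"dr":[0,0,-1]},{"slide":[0,0,-0.0018],"dr":[0,0,-1]},{"slide":[0,0,-0.0018],"dr":[0,0,-1]},{"slide":[0,0,-0.0018],"dr":[0,0,-1]}]}}

```text
clock: 31.02
position: [565.5, -172.5, 163.9]
eef_rot: [0.058, 0.998, -0.0, 0.001]
contact_force: [1.6, 0.4, 1.2]
width: 53.2
finger_force: 41.7
```

>>> {"fn": "servo_tool", "kwargs": {"deltas": [{"slide":[0,0,-0.0018],"dr":[0,0,-1]},{"slide":[0,0,-0.0018],"dr":[0,0,-1]},{"slide":[0,0,-0.0018],"dr":[0,0,-1]},{"slide":[0,0,-0.0018],"dr":[0,0,-1]},{"slide":[0,0,-0.0018],"dr":[0,0,-1]},{"slide":[0,0,-0.0018],"dr":[0,0,-1]},{"slide":[0,0,-0.0018],"dr":[0,0,-1]},{"slide":[0,0,-0.0018],"dr":[0,0,-1]},{"slide":[0,0,-0.0018],"dr":[0,0,-1]},{"slide":[0,0,-0.0018],"dr":[0,0,-1]},{"slide":[0,0,-0.0018],"dr":[0,0,-1]},{"slide":[0,0,-0.0018],"dr":[0,0,-1]},{"slide":[0,0,-0.0018],"dr":[0,0,-1]}]}}

```text
clock: 32.65
position: [565.5, -172.4, 165.1]
eef_rot: [-0.445, 0.895, -0.0, 0.0]
contact_force: [0.8, 0.1, 1.4]
width: 53.3
finger_force: 41.7
```

```bash
python3 go.py 565.1 -172.4 240
```

```text
t 32.65 pos [ 565.5 -172.4  165.1] yaw -2.219 tilt [0.001 0.   ] q1,q6 [-0.299 -2.793] F [0.8 0.1 1.4] w 53.3 ff 41.7
slide [ 0.003  0.004 -1.498]
```

>>> {"fn": "servo_tool", "kwargs": {"deltas": [{"slide":[0,0,-0.04],"dr":[0,0,-1]},{"slide":[0,0,-0.06],"dr":[0,0,0]},{"slide":[0,0,0],"dr":[0,0,0]}]}}

```text
clock: 33.02
position: [564.9, -172.4, 170.1]
eef_rot: [-0.479, 0.878, -0.0, -0.0]
contact_force: [0.5, 0.1, 1.2]
width: 52.8
finger_force: 42.5
```

```bash
python3 go.py 565.1 -172.4 240
```

```text
t 33.02 pos [ 564.9 -172.4  170.1] yaw -2.143 tilt [-0.0001 -0.0001] q1,q6 [-0.299 -2.868] F [0.5 0.1 1.2] w 52.8 ff 42.5
slide [-0.003 -0.003 -1.397]
```

The cap is free (it rose 5 mm with no force). Lift it and turn so the fingers will close along the tray's y (yaw 2.909).

>>> {"fn": "servo_tool", "kwargs": {"deltas": [{"slide":[0,0,-0.2],"dr":[0,0,0]},{"slide":[0,0,-0.4],"dr":[0,0,0]},{"slide":[0,0,-0.4],"dr":[0,0,1]},{"slide":[0,0,-0.4],"dr":[0,0,1]},{"slide":[0,0,0],"dr":[0,0,1]},{"slide":[0,0,0],"dr":[0,0,1]},{"slide":[0,0,0],"dr":[0,0,1]},{"slide":[0,0,0],"dr":[0,0,1]},{"slide":[0,0,0],"dr":[0,0,1]},{"slide":[0,0,0],"dr":[0,0,1]},{"slide":[0,0,0],"dr":[0,0,1]},{"slide":[0,0,0],"dr":[0,0,1]},{"slide":[0,0,0],"dr":[0,0,1]},{"slide":[0,0,0],"dr":[0,0,1]},{"slide":[0,0,0],"dr":[0,0,1]},{"slide":[0,0,0],"dr":[0,0,1]},{"slide":[0,0,0],"dr":[0,0,1]},{"slide":[0,0,0],"dr":[0,0,0.4]}]}}

```text
clock: 35.28
position: [564.7, -172.6, 240.5]
eef_rot: [0.117, 0.993, -0.0, -0.0]
contact_force: [-0.0, -0.5, 0.1]
width: 53.2
finger_force: 42.6
```

```bash
python3 go.py 453 185 200 2.909
```

```text
t 35.27 pos [ 564.7 -172.6  240.5] yaw 2.908 tilt [-0.0002 -0.0002] q1,q6 [-0.299 -1.636] F [-0.  -0.5  0.1] w 53.2 ff 42.6
slide [3.83  6.44  0.809]
dr [-0.002 -0.001 -0.015]
```

>>> {"fn": "servo_tool", "kwargs": {"deltas": [{"slide":[0.15,0.25,0],"dr":[0,0,0]},{"slide":[0.295,0.495,0],"dr":[0,0,0]},{"slide":[0.295,0.495,0],"dr":[0,0,0]},{"slide":[0.295,0.495,0],"dr":[0,0,0]},{"slide":[0.295,0.495,0],"dr":[0,0,0]},{"slide":[0.295,0.495,0.08],"dr":[0,0,0]},{"slide":[0.295,0.495,0.08],"dr":[0,0,0]},{"slide":[0.295,0.495,0.08],"dr":[0,0,0]},{"slide":[0.295,0.495,0.08],"dr":[0,0,0]},{"slide":[0.295,0.495,0.08],"dr":[0,0,0]},{"slide":[0.295,0.495,0.08],"dr":[0,0,0]},{"slide":[0.295,0.495,0.08],"dr":[0,0,0]},{"slide":[0.295,0.495,0.08],"dr":[0,0,0]},{"slide":[0.14,0.25,0.08],"dr":[0,0,0]},{"slide":[0,0,0],"dr":[0,0,0]}]}}

```text
clock: 37.15
position: [452.1, 185.5, 203.8]
eef_rot: [0.115, 0.993, -0.0, -0.0]
contact_force: [0.0, -0.0, -0.0]
width: 53.2
finger_force: 42.6
```

```bash
python3 go.py 453 185 60 2.909; python3 -c "
from h import *
s=grab_frame('scene')
cv2.imwrite('pics/carry.png',cv2.resize(s[100:310,140:420],(800,600),interpolation=cv2.INTER_CUBIC)[:,:,::-1])"
```

```text
t 37.15 pos [452.1 185.5 203.8] yaw 2.912 tilt [-0.0005 -0.0003] q1,q6 [ 0.386 -0.954] F [ 0. -0. -0.] w 53.2 ff 42.6
slide [-0.022 -0.004  2.876]
dr [-0.006 -0.005  0.033]
```

View pics/carry.png

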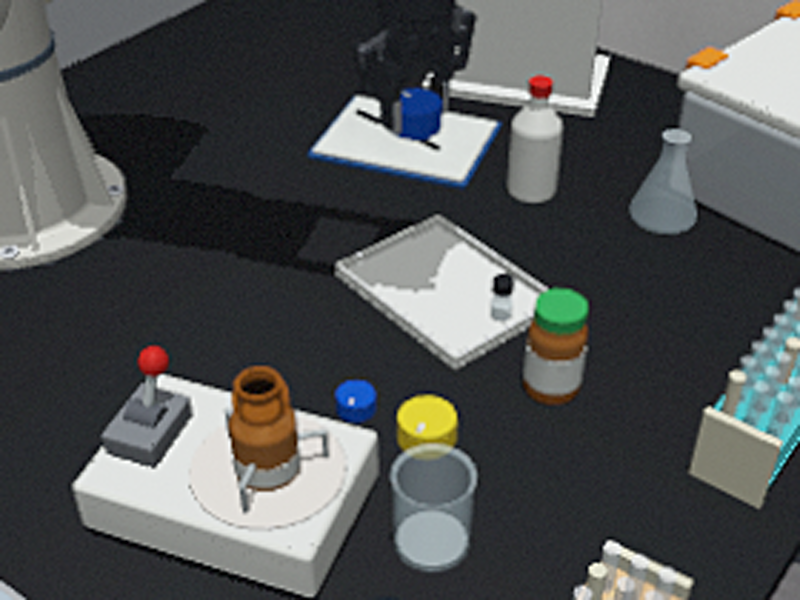

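The cap hangs level in the fingers above the tray's near side. The bottle is open, the lever is still over (ball at (153,360)), and nothing else has moved. Lower it: contact is expected at TCP z ≈ 23.

>>> {"fn": "servo_tool", "kwargs": {"deltas": [{"slide":[-0.02,0,0.3],"dr":[0,0,0]},{"slide":[0,0,0.45],"dr":[0,0,0]},{"slide":[0,0,0.45],"dr":[0,0,0]},{"slide":[0,0,0.45],"dr":[0,0,0]},{"slide":[0,0,0.45],"dr":[0,0,0]},{"slide":[0,0,0.45],"dr":[0,0,0]},{"slide":[0,0,0.4],"dr":[0,0,0]},{"slide":[0,0,0.3],"dr":[0,0,0]},{"slide":[0,0,0.15],"dr":[0,0,0]},{"slide":[0,0,0],"dr":[0,0,0]}]}}

```text
clock: 38.45
position: [453.6, 184.5, 33.6]
eef_rot: [0.116, 0.993, -0.0, -0.0]
contact_force: [-0.6, 0.0, -0.6]
width: 52.9
finger_force: 42.6
```

```bash
python3 go.py 453 185 23 2.909
```

```text
t 38.45 pos [453.6 184.5  33.6] yaw 2.909 tilt [-0.0007 -0.0003] q1,q6 [ 0.383 -0.955] F [-0.6  0.  -0.6] w 52.9 ff 42.6
slide [0.013 0.008 0.212]
dr [-0.005 -0.008  0.001]
```

>>> {"fn": "servo_tool", "kwargs": {"deltas": [{"slide":[0,0,0.06],"dr":[0,0,0]},{"slide":[0,0,0.06],"dr":[0,0,0]},{"slide":[0,0,0.06],"dr":[0,0,0]},{"slide":[0,0,0],"dr":[0,0,0]}]}}

```text
clock: 38.95
position: [453.5, 184.7, 24.9]
eef_rot: [0.116, 0.993, -0.0, -0.0]
contact_force: [-0.5, 0.2, -0.0]
width: 52.9
finger_force: 42.6
```

```bash
python3 go.py 453 185 23 2.909
```

```text
t 38.95 pos [453.5 184.7  24.9] yaw 2.909 tilt [-0.0002 -0.0001] q1,q6 [ 0.384 -0.955] F [-0.5  0.2 -0. ] w 52.9 ff 42.6
slide [0.012 0.003 0.038]
dr [-0.002 -0.003  0.006]
```

>>> {"fn": "servo_tool", "kwargs": {"deltas": [{"slide":[0,0,0.02],"dr":[0,0,0]},{"slide":[0,0,0.02],"dr":[0,0,0]},{"slide":[0,0,0],"dr":[0,0,0]}]}}

```text
clock: 39.33
position: [453.8, 184.8, 24.0]
eef_rot: [0.116, 0.993, 0.0, 0.0]
contact_force: [-4.0, -0.8, 16.0]
width: 53.2
finger_force: 44.1
```

```bash
python3 go.py
```

```text
t 39.33 pos [453.8 184.8  24. ] yaw 2.909 tilt [0.0002 0.0001] q1,q6 [ 0.384 -0.955] F [-4.  -0.8 16. ] w 53.2 ff 44.1
```

Contact at z 24 (16 N). Ease up 0.8 mm, then open.

>>> {"fn": "servo_tool", "kwargs": {"deltas": [{"slide":[0,0,-0.016],"dr":[0,0,0]},{"slide":[0,0,0],"dr":[0,0,0]}]}}

```text
clock: 39.58
position: [453.9, 184.8, 24.1]
eef_rot: [0.116, 0.993, 0.0, 0.0]
contact_force: [-0.9, -0.3, 6.2]
width: 52.9
finger_force: 43.1
```

>>> {"fn": "servo_tool", "kwargs": {"deltas": [{"slide":[0,0,0],"dr":[0,0,0]},{"slide":[0,0,0],"dr":[0,0,0]},{"slide":[0,0,0],"dr":[0,0,0]},{"slide":[0,0,0],"dr":[0,0,0]},{"slide":[0,0,-0.2],"dr":[0,0,0]},{"slide":[0,0,-0.4],"dr":[0,0,0]},{"slide":[0,0,-0.6],"dr":[0,0,0]},{"slide":[0,0,-0.8],"dr":[0,0,0]},{"slide":[0,0,-0.8],"dr":[0,0,0]},{"slide":[0,0,0],"dr":[0,0,0]}], "hand": 0.2}}

```text
clock: 40.83
position: [455.6, 185.5, 167.3]
eef_rot: [0.116, 0.993, 0.002, 0.003]
contact_force: [0.2, 0.6, 0.7]
width: 68.7
finger_force: 0.0
```

```bash
python3 go.py; python3 -c "
from h import *
s=grab_frame('scene')
print(blob(s,*RED,(175,210,215,250))[0])
b=blob(s,*BLUE,(255,170,310,225)); print(b)
cv2.imwrite('pics/end.png',cv2.resize(s[100:310,140:420],(800,600),interpolation=cv2.INTER_CUBIC)[:,:,::-1])
z=lambda h:atz('scene',[b[0]],h)
print(z(19), proj('scene',[453,185,19]))"
```

```text
t 40.83 pos [455.6 185.5 167.3] yaw 2.909 tilt [0.0059 0.0024] q1,q6 [ 0.384 -0.955] F [0.2 0.6 0.7] w 68.7 ff 0.0
[193.24705882 225.65882353]
(array([284.55652174, 189.92608696]), array([ 22,  12,  16,  17, 230], dtype=int32))
[[451.62080746 183.29690107  19.        ]] [[285.22867176 189.82824478]]
```

View pics/end.png

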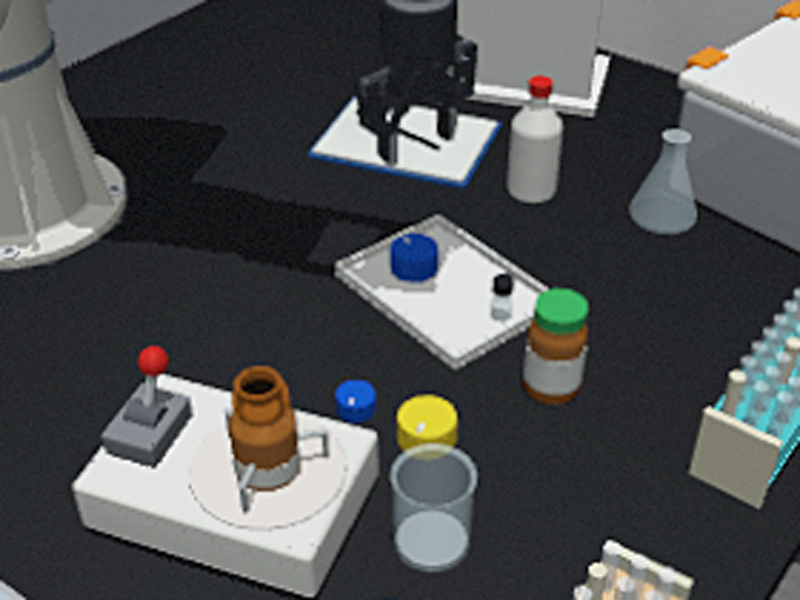

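The cap sits flat in the tray's near half at (414,257), the lever is still off (ball at (153,360)), the vial and the other things haven't moved, and the gripper is clear. Handing in.

```bash
python3 -c "
from workcell import env
print(env.finish_job())"
```

```text
the job is handed in; nothing more can be done
None
```

I switched the stirrer off first, then unscrewed the blue cap and set it down flat, open side down, in the tray's empty near half. The gripper is clear of it, and I handed the job in at about 41 s of the 72 s allowed (the hand-in gave no verdict).

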